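Stack two keyed packet bins on a pull-out pantry runner and slide it home

TASK

The dark bin on the pull-out runner is the foot of a stack of keyed bins. Set the blue bin on the dark bin, then the yellow bin on the blue one, each turned so that its label end faces the pull tab and all its lugs drop fully into the notches below; only then slide the loaded dark bin along its runner all the way home against the stop, leaving both bins seated and let go. Leave the jar, the measuring cup, the creamer and the mortar where they stand.

Things in the scene. Friction and masses are not known exactly. Their poses are not given: they have to be found in the camera images.
- blue_bin: Blue plastic bin, open-topped, 130 mm long (x), 60 wide (y), 50 tall in all, walls 5, about 0.16 kg. Origin: centre of the footprint at the lug tips (z = 0 standing on the shelf). Body from z = 10 to 50 mm, four white lugs reach 10 mm below it. Grip across the 60 mm width at the plain middle of the long sides (|x| under 16 mm).
- yellow_bin: Yellow plastic bin, open-topped, 130 mm long (x), 60 wide (y), 50 tall in all, walls 5, about 0.16 kg. Origin: centre of the footprint at the lug tips (z = 0 standing on the shelf). Body from z = 10 to 50 mm, four white lugs reach 10 mm below it. Grip across the 60 mm width at the plain middle of the long sides (|x| under 16 mm). A twin of the blue one.
- blue_wide_lug (a point): Lower middle of the white lug under the +x end wall, 62.5 mm from the bin's origin: 40 mm wide. The lug under the -x end is 20 wide, as are those under both long sides at x = +28. Lugs have round lower corners (radius 10), and fill the wall's thickness. The rim has notches in the same places, 3 mm wider than the lugs, 12 deep. A bin seated on the blue one has its origin 40 mm higher.
- yellow_wide_lug (a point): Lower middle of the white lug under the +x end wall, 62.5 mm from the bin's origin: 40 mm wide. The lug under the -x end is 20 wide, as are those under both long sides at x = +28. Lugs have round lower corners (radius 10), and fill the wall's thickness. The rim has notches in the same places, 3 mm wider than the lugs, 12 deep.
- blue_label (a point): Blue bin: Centre of the pale label card (36 by 18 mm) on the outside of the -x (narrow lug) end wall, 25.5 mm above the lug tips. Axes as the bin's.
- yellow_label (a point): Yellow bin: Centre of the pale label card (36 by 18 mm) on the outside of the -x (narrow lug) end wall, 25.5 mm above the lug tips. Axes as the bin's.
- seat (a point): On the black sliding bin, centre of its 130 x 60 mm outline, 10 mm below its rim (rim 40 mm above the shelf): a seated bin's origin lies here, axes parallel to these, same way round. Notches as on the blue bin: wide at +x, narrow at -x. +x is the way home along the runner, away from the robot; -x points to the pull tab. Moves with the black bin.
- tab_top (a point): Centre of the top edge of the upright black pull tab in front of the dark bin, 75 mm above the shelf. The tab is 60 mm wide (y), 8 thick (x), 59 tall: its outer (-x) face is 4 mm from this point; the dark bin's near end is 50 mm from it at +x. Axes parallel to seat; moves with the dark bin.
- carriage (a joint): Slide of the dark bin along its fixed runner (330 mm long, 80 wide, 15 high), in m: 0 = home, against the stop at the far end; grows as it is pulled out towards the robot, to 0.10 at most. It stays where it is left; moving it takes about 3 N, a little more at speed.
- jar: Empty glass mason jar with metal twist cap, 80 mm across, 125 mm tall; origin at the centre of its underside. Leave alone.
- measuring_cup: Aluminium measuring cup, 80 mm across, 55 mm tall, flat handle to 110 mm from its axis along +x; origin at the centre of its underside. Leave alone.
- creamer: White ceramic creamer, 76 mm across, 85 mm tall, handle on its +y side; origin at the centre of its underside. Leave alone.
- mortar: Small wooden mortar, 90 mm across, 70 mm tall; origin at the centre of its underside. Leave alone.
There are look-alikes about, which are no part of the job. There is more than one size of the blue_bin; the one meant has the size given above.

How it is judged:
On the way, in this order (a step that is already met when the one before it is completed fails the run):
1. the blue bin sits in the dark bin's notches, let go (z of blue_bin in the frame of seat between -0.004 and 0.0035 m and x of blue_bin in the frame of seat between -0.005 and 0.005 m and y of blue_bin in the frame of seat between -0.005 and 0.005 m and angle between the x axis of blue_bin and the x axis of seat, either way round below 0.08 rad and angle between blue_bin's own z axis and vertical below 0.04 rad and contact force between blue_bin and the fingers below 0.2 N), for 0.2 s.
2. the yellow bin sits in the blue bin's notches, let go, the blue one still seated (all of step 1 and z of yellow_bin in the frame of blue_bin between 0.036 and 0.0435 m and x of yellow_bin in the frame of blue_bin between -0.005 and 0.005 m and y of yellow_bin in the frame of blue_bin between -0.005 and 0.005 m and angle between the x axis of yellow_bin and the x axis of blue_bin, either way round below 0.08 rad and angle between yellow_bin's own z axis and vertical below 0.04 rad and contact force between yellow_bin and the fingers below 0.2 N), for 0.2 s.
3. the loaded dark bin is home against its stop (value of joint carriage below 0.005 m and z of blue_bin in the frame of seat between -0.004 and 0.0035 m and x of blue_bin in the frame of seat between -0.005 and 0.005 m and y of blue_bin in the frame of seat between -0.005 and 0.005 m and angle between the x axis of blue_bin and the x axis of seat, either way round below 0.08 rad and angle between each of blue_bin, yellow_bin's own z axis and vertical below 0.04 rad and z of yellow_bin in the frame of blue_bin between 0.036 and 0.0435 m and x of yellow_bin in the frame of blue_bin between -0.005 and 0.005 m and y of yellow_bin in the frame of blue_bin between -0.005 and 0.005 m and angle between the x axis of yellow_bin and the x axis of blue_bin, either way round below 0.08 rad), for 0.2 s.
At the end, for the whole second after the job is handed in: The dark bin is home (joint carriage under 5 mm); the blue bin is seated on it and the yellow bin on the blue one, each within 5 mm in x and y and about 3.5 mm in height of its fully seated place, level within 0.04 rad and aligned within 0.08 rad; both at rest and not touched (all of step 3 and contact force between each of blue_bin, yellow_bin and the fingers below 0.2 N and linear speed of each of blue_bin, yellow_bin below 0.02 m/s).
It fails at once if the mason jar is shifted more than 25 mm or tipped (distance of jar from where it was at the start of the episode above 0.025 m or angle between jar's own z axis and vertical above 0.3 rad).
It fails at once if the measuring cup is shifted more than 25 mm or tipped (distance of measuring_cup from where it was at the start of the episode above 0.025 m or angle between measuring_cup's own z axis and vertical above 0.3 rad).
It fails at once if the creamer is shifted more than 25 mm or tipped (distance of creamer from where it was at the start of the episode above 0.025 m or angle between creamer's own z axis and vertical above 0.3 rad).
It fails at once if the mortar is shifted more than 25 mm or tipped (distance of mortar from where it was at the start of the episode above 0.025 m or angle between mortar's own z axis and vertical above 0.3 rad).
It also fails if it takes over 72 s, if anything falls off the work surface, if the arm or the gripper's body presses on something with over 40 N, if the wrist force passes 120 N, or if a joint passes its speed limit or range.

ROBOT

A 7-joint arm with a two-finger parallel gripper is mounted at the origin on the work surface. World frame = base frame: x ahead of the robot, y to its left, z up, the work surface at z = 0. Lengths are in m, angles in rad, forces in N, time in s.
With the tool pointing down it reaches from about 0.35 to 0.9 m from the base axis. Payload 7.2 kg.
Tool frame: the origin (TCP) lies at the very end of the fingers, on their centre line; the grasp point (between the pads) lies env.pinch_z behind it (env.pinch_z is the distance from the TCP to the grasp point, in m); z points along the fingers, y is the line along which they close (so a half turn about z gives the same grasp; the last joint's range is limited). The gripper opens to 88 mm and grips with 3 to 60 N. Pads are 20 mm wide; open, the fingers measure 115 mm over their backs; the gripper's body (75 mm by 178 mm) begins 61 mm behind the grasp point.
Start: joints at [1.251, 0.411, -0.013, 1.596, 0.006, 1.134, -0.082], TCP at [0.156, -0.605, 0.223] pointing down, gripper open.
Joint ranges: [-2.95, 2.95], [-0.29, 1.99], [-1.47, 1.44], [0.14, 2.54], [-1.03, 4.17], [0.13, 1.85], [-2.86, 2.86]. Speed limits (rad/s): [2.39, 2.39, 3.01, 3.01, 3.14, 3.14, 3.14].

INTERFACE

Orientations are given as a unit quaternion [x, y, z, w].
In Python, from rig import read_state, optics, env gives the robot as it stands.
- The arm moves only by the tool step_arm, never from a script. Its argument "targets" is a list of rows, each an object of numbers: "tx", "ty", "tz": the shift along the tool's x, y, z in cm; "rx", "ry", "rz": the turn, a rotation vector about the tool's x, y, z in degrees. A call has 1 to 10 rows; each row shifts and turns the commanded pose from where the row before left it, along the tool's axes as they then stand; what a row does not reach is not made up. A row lasts 1/8 s, in which the tool goes at most 62.5 mm and 10.7 degrees, less where a joint would pass 70% of its speed; a pose out of reach is approached as far as the arm can. A call is refused whole if a number of a shift passes 6.25 or a number of a turn 10.7, either way. A call with a gripper value outside its range is refused whole. "hand" is the gripper's target within -1 to 1 (fully open at 1, half-way at 0, shut at -1), set as the call begins (left out, the last holds). The fingers move at their own pace and stop on an object; "squeeze" is the grip in N (left out, the last holds). Time passes only in rows, so rows that do not move let the fingers close. It gives the time, the measured TCP pose, the force, the opening and the grip force at its end, in the units of the state.
- read_state(): the state, without advancing time (a new reading comes with each control period).
- optics.camera(name): name is "scene" or "top"; returns a dict with "pixels" (384x512x3 uint8, red, green, blue), "mtx" (3x3 intrinsics, pixels), "world_to_cam" (4x4, takes a point from world to camera coordinates). Camera axes: x right, y down, z forward; pixel columns grow to the right and rows downward; lengths in m; the calibration is good to about 2 mm. A picture is of the moment at which its call begins. There is no depth.
- env.hand_in(): hands the job in; it is judged then, once.
The state is a dict: "time_s": time; "q": joint angles; "qvel": joint speeds; "joint_torque": joint torques, N m; "ee_pos": TCP position; "eef_rot": TCP orientation; "ft_force": force on the tool from outside, world axes, zero at the start; "torque": the same for the moment, N m; "finger_gap": opening from 0.0 (shut) to 1.0 (fully open); "finger_force": force on a finger pad.
Only numpy, scipy, OpenCV 4.12 (cv2) and the standard library are available. Lean on these libraries where they do the work, as an engineer would, in place of code of your own. Each camera call takes 0.05 s, during which the arm holds its last target. There are 200 camera calls.

## Working session

There is one attempt and no reset: what is moved stays moved. The work goes in short steps, Python scripts to look and compute and a tool call to move; the robot and the scene stay as the last step left them, time stands still between calls to the robot, and variables do not carry over. Pictures are saved under pics/ and viewed, at most 10 in all, crops included, and the job is handed in when it is done.

Besides the shell and the picture viewer there is one more tool, called after ">>>" as name(argument=value, ...), one argument or row to a line, values as JSON. step_arm: Moves the arm, as the interface text tells. Its arguments: {"type":"object","properties":{"targets":{"type":"array","items":{"type":"object","properties":{"tx":{"type":"number"},"ty":{"type":"number"},"tz":{"type":"number"},"rx":{"type":"number"},"ry":{"type":"number"},"rz":{"type":"number"}}}},"hand":{"type":"number"},"squeeze":{"type":"number"}},"required":["targets"]}

```bash
mkdir -p pics
python3 - <<'E'
from rig import read_state, optics, env
import cv2,numpy as np
for n in("scene","top"):
    c=optics.camera(n); cv2.imwrite(f"pics/{n}0.png",cv2.cvtColor(c["pixels"],cv2.COLOR_RGB2BGR))
    np.savez(f"{n}0.npz",**c); print(n,c["mtx"].round(1).tolist(),c["world_to_cam"].round(3).tolist())
s=read_state();print(s,env.pinch_z)
E
```

```text
scene [[459.4, 0.0, 255.9], [0.0, 459.4, 191.5], [0.0, 0.0, 1.0]] [[-0.665, 0.747, -0.012, 0.389], [0.448, 0.386, -0.806, -0.169], [-0.598, -0.541, -0.591, 2.122], [0.0, 0.0, 0.0, 1.0]]
top [[384.5, 0.0, 254.1], [0.0, 384.5, 191.5], [0.0, 0.0, 1.0]] [[0.018, -1.0, -0.018, -0.006], [-0.98, -0.014, -0.197, 0.526], [0.197, 0.022, -0.98, 1.119], [0.0, 0.0, 0.0, 1.0]]
{'time_s': 0.1, 'q': array([ 1.25077735,  0.41181243, -0.01269155,  1.59694581,  0.005606  ,
        1.13427522, -0.08220978]), 'qvel': array([ 0.00147229, -0.00216101,  0.00093933, -0.00380584,  0.00010546,
        0.00173588, -0.00017721]), 'joint_torque': array([ 3.32858253e-03, -5.89099252e+01,  6.44052532e-01, -2.91713244e+01,
       -5.37462090e-02,  1.44212609e-02,  6.72280407e-05]), 'ee_pos': array([ 0.15556886, -0.60487382,  0.22190389]), 'eef_rot': array([ 9.92083740e-01,  1.25576112e-01, -1.43720767e-04, -6.87756740e-04]), 'ft_force': array([ 0.46568449, -0.13333164, -0.08502115]), 'torque': array([ 0.02323251, -0.02952036,  0.03530745]), 'finger_force': 0.0, 'finger_gap': 1.0012906628534497} 0.0187
```

View pics/scene0.png

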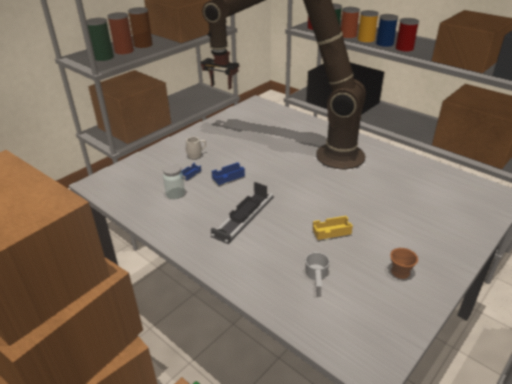

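View pics/top0.png

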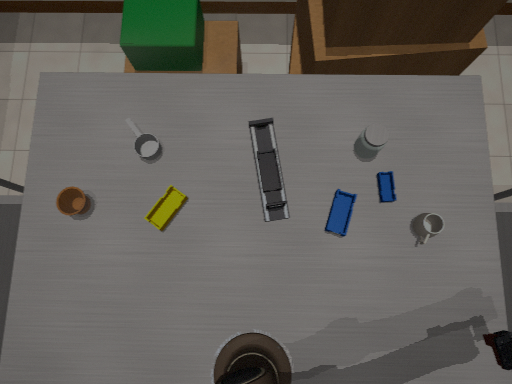

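```bash
cat > h.py <<'E'
import cv2,numpy as np
from rig import read_state, optics, env
def grab(n):
    c=optics.camera(n); return c
def proj(c,P):
    P=np.atleast_2d(P); W=c["world_to_cam"]; X=P@W[:3,:3].T+W[:3,3]; u=X@c["mtx"].T; return u[:,:2]/u[:,2:]
def ray(c,uv,z):
    W=c["world_to_cam"]; R=W[:3,:3]; o=-R.T@W[:3,3]
    uv=np.atleast_2d(uv); d=np.c_[uv,np.ones(len(uv))]@np.linalg.inv(c["mtx"]).T@R
    return o+d*((z-o[2])/d[:,2])[:,None]
def ortho(c,x,y,z,half=.09,n=260):
    # picture up = +x, left = +y
    w=np.array([[x+half,y+half,z],[x+half,y-half,z],[x-half,y-half,z],[x-half,y+half,z]])
    H=cv2.getPerspectiveTransform(proj(c,w).astype(np.float32),np.float32([[0,0],[n,0],[n,n],[0,n]]))
    return cv2.warpPerspective(c["pixels"],H,(n,n),flags=cv2.INTER_CUBIC)
def o2w(uv,x,y,half=.09,n=260):
    uv=np.atleast_2d(uv); return np.c_[x+half-uv[:,1]*2*half/n, y+half-uv[:,0]*2*half/n]
E
python3 - <<'E'
from h import *
t=dict(np.load("top0.npz"));s=dict(np.load("scene0.npz"))
for n,c in(("top",t),("scene",s)):
    W=c["world_to_cam"];print(n,"cam at",(-W[:3,:3].T@W[:3,3]).round(3))
rows=[[],[]];
for name,uv,z in(("blue",(340,213),.05),("yellow",(166,208),.05),("dark",(270,172),.04)):
    p=ray(t,[uv],z)[0]; p=p.round(2); print(name,p)
    for i,c in enumerate((t,s)): rows[i].append(ortho(c,p[0],p[1],z))
    for nm,c in(("top",t),("scene",s)):
        hsv=cv2.cvtColor(c["pixels"],cv2.COLOR_RGB2HSV)
        if name=="dark": continue
        lo,hi=((105,120,40),(125,255,255)) if name=="blue" else ((22,120,60),(35,255,255))
        m=cv2.inRange(hsv,lo,hi); k,_,st,ce=cv2.connectedComponentsWithStats(m)
        for j in range(1,k):
            if st[j,4]>60: print(nm,st[j].tolist(),ce[j].round(1), cv2.minAreaRect(np.argwhere(cv2.resize(0+(m if 1 else m),None,fx=1,fy=1)*0+(_==j))[:,::-1].astype(np.float32)))
cv2.imwrite("pics/orth.png",cv2.cvtColor(np.vstack([np.hstack(r) for r in rows]),cv2.COLOR_RGB2BGR))
E
```

```text
top cam at [ 0.296 -0.023  1.201]
scene cam at [1.603 0.923 1.123]
blue [ 0.46 -0.26  0.05]
top [377, 171, 19, 31, 442] [386.  186.2] ((385.97698974609375, 186.31539916992188), (30.140439987182617, 15.752409934997559), 82.87498474121094)
top [325, 189, 32, 47, 880] [340.3 212.3] ((340.4622497558594, 212.13209533691406), (21.01616668701172, 43.680660247802734), 15.945394515991211)
scene [378, 21, 18, 25, 369] [386.2  32.8] ((386.1000061035156, 32.69999694824219), (15.256272315979004, 25.179048538208008), 7.125016689300537)
scene [214, 166, 29, 15, 211] [228.3 173.3] ((228.35000610351562, 173.0500030517578), (11.067973136901855, 29.092954635620117), 71.56505584716797)
yellow [0.47 0.27 0.05]
top [144, 185, 44, 46, 939] [165.7 207.7] ((165.78067016601562, 207.48513793945312), (22.315414428710938, 43.228492736816406), 37.5685920715332)
scene [315, 224, 32, 9, 126] [329.8 227.8] ((330.60174560546875, 228.2718505859375), (7.017580032348633, 31.060768127441406), 85.42607879638672)
dark [ 0.59 -0.05  0.04]
```

View pics/orth.png

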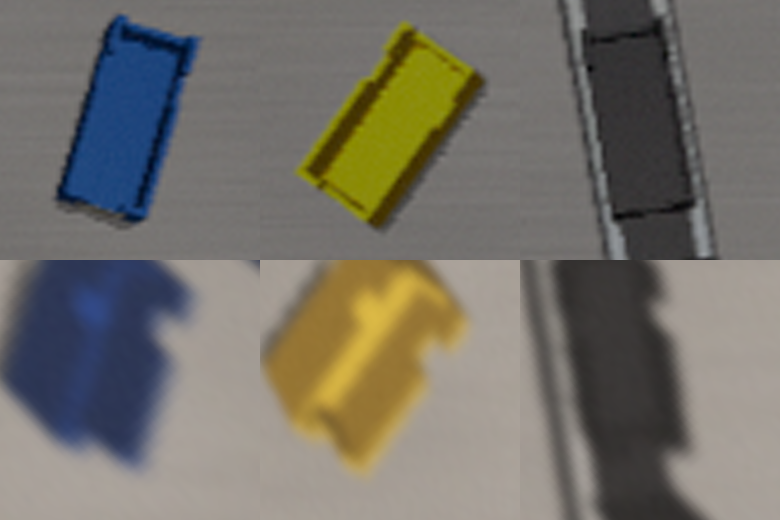

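Run:
```python
from h import *
t=dict(np.load("top0.npz"));s=dict(np.load("scene0.npz"))
C=-t["world_to_cam"][:3,:3].T@t["world_to_cam"][:3,3]
for name,p,lo,hi in(("blue",(.46,-.26),(105,110,30),(128,255,255)),("yellow",(.47,.27),(20,110,30),(36,255,255))):
    o=ortho(t,*p,.05,n=720); m=cv2.inRange(cv2.cvtColor(o,cv2.COLOR_RGB2HSV),lo,hi)
    m=cv2.morphologyEx(m,cv2.MORPH_CLOSE,np.ones((15,15)))
    cs=max(cv2.findContours(m,0,2)[0],key=cv2.contourArea); r=cv2.minAreaRect(cs)
    w=o2w(cv2.boxPoints(r),*p,n=720); e=w[1]-w[0],w[2]-w[1]; e=sorted(e,key=np.linalg.norm)
    c=w.mean(0); ax=e[1]/np.linalg.norm(e[1]); ax*=np.sign(ax[0]); pr=np.array([-ax[1],ax[0]])
    sh=(C[:2]-c)*.04/(C[2]-.01); a,b=sh@ax,sh@pr
    c2=c-ax*a/2-pr*b/2
    print(name,"dims",np.linalg.norm(e,axis=1).round(4),"expected",.06+abs(b),.13+abs(a),"c",c2.round(4),"yaw",np.degrees(np.arctan2(ax[1],ax[0])))
    # view corners in scene of estimate
def crop(c,u0,v0,u1,v1,f,g=1.):
    im=c["pixels"][v0:v1,u0:u1]; im=np.clip(im.astype(float)*g,0,255).astype(np.uint8)
    return cv2.resize(im,None,fx=f,fy=f,interpolation=cv2.INTER_CUBIC)
def pad(im): 
    q=np.zeros((300,260,3),np.uint8); im=im[:300,:260]; q[:im.shape[0],:im.shape[1]]=im; return q
A=np.hstack([pad(crop(t,318,183,361,243,5,1.3)),pad(crop(t,141,180,193,236,5,1.3)),pad(crop(t,242,112,294,227,2.6,1.8))])
B=np.hstack([pad(crop(s,204,152,252,192,5.4,1.4)),pad(crop(s,306,208,358,248,5,1.2)),pad(crop(s,206,178,276,245,3.7,1.8))])
cv2.imwrite("pics/z.png",cv2.cvtColor(np.vstack([A,B]),cv2.COLOR_RGB2BGR))
```

```text
blue dims [0.0646 0.135 ] expected 0.0659133127886348 0.13783499607952152 c [ 0.471  -0.2626] yaw -16.853716
yellow dims [0.0715 0.1309] expected 0.0714659364390248 0.13083871592171145 c [0.4763 0.2749] yaw -35.411446
```

View pics/z.png

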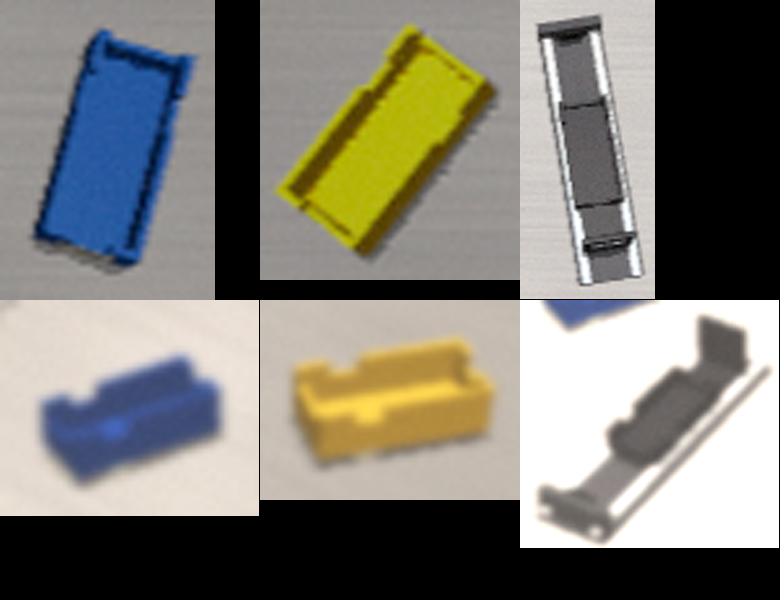

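>>> step_arm(
  targets=[
    {"rz":10.4,"tx":0,"ty":0},
    {"rz":10.4},
    {"rz":10.5},
    {"tx":2.5,"ty":-5.2},
    {"tx":2.5,"ty":-5.2},
    {"tx":2.5,"ty":-5.2},
    {"tx":2.5,"ty":-5.2},
    {"tx":2.5,"ty":-5.2},
    {"tx":2.5,"ty":-5.2},
    {"tx":2.5,"ty":-5.2},
  ],
  hand=1,
)

```text
invalid input
```

```bash
cat >> h.py <<'E'
from scipy.spatial.transform import Rotation as Ro
def go(x,y,z,yaw):
    """tool-axis shift (cm, after turning) and turn (deg) to a tool-down pose"""
    s=read_state(); R=Ro.from_quat(s["eef_rot"]).as_matrix(); y0=np.degrees(np.arctan2(R[1,0],R[0,0]))
    a=np.radians(yaw); T=np.array([[np.cos(a),np.sin(a),0],[np.sin(a),-np.cos(a),0],[0,0,-1]])
    d=T.T@(np.array([x,y,z])-s["ee_pos"])*100
    rv=np.degrees((Ro.from_matrix(R).inv()*Ro.from_matrix(T)).as_rotvec())
    print("t",round(s["time_s"],2),"pos",s["ee_pos"].round(4),"yaw",y0.round(2),"| shift cm",d.round(2),"turn",rv.round(2),"F",s["ft_force"].round(1),"gap",round(s["finger_gap"],3),"ff",round(s["finger_force"],1))
E
python3 - <<'E'
from h import *
go(.4699,-.2616,.016,-16.9)
t=dict(np.load("top0.npz"));s=dict(np.load("scene0.npz"))
f=lambda o:cv2.normalize(np.clip(o,0,130),None,0,255,cv2.NORM_MINMAX)
A=np.hstack([f(ortho(t,.585,-.04,.04,n=400,half=.1)),f(ortho(t,.47,-.03,.075,n=400,half=.06))])
for i in range(0,400,50): A[:6,i::400]=(255,0,0); A[i,:6]=(255,0,0); A[i,400:406]=(255,0,0)
cv2.imwrite("pics/d.png",cv2.cvtColor(A,cv2.COLOR_RGB2BGR))
E
```

```text
t 0.1 pos [ 0.1556 -0.6049  0.2219] yaw 14.43 | shift cm [ 20.1  -41.98  20.59] turn [-8.000e-02  3.000e-02  3.133e+01] F [ 0.5 -0.1 -0.1] gap 1.001 ff 0.0
```

View pics/d.png

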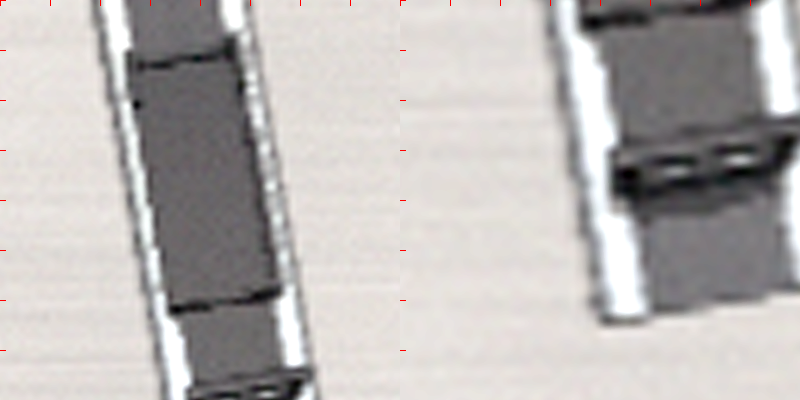

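>>> step_arm(
  targets=[
    {"tx":0,"ty":0,"tz":0,"rx":0,"ry":0,"rz":10.4},
    {"tx":0,"ty":0,"tz":0,"rx":0,"ry":0,"rz":10.4},
    {"tx":0,"ty":0,"tz":0,"rx":0,"ry":0,"rz":10.5},
    {"tx":2.5,"ty":-5.2,"tz":0,"rx":0,"ry":0,"rz":0},
    {"tx":2.5,"ty":-5.2,"tz":0,"rx":0,"ry":0,"rz":0},
    {"tx":2.5,"ty":-5.2,"tz":0,"rx":0,"ry":0,"rz":0},
    {"tx":2.5,"ty":-5.2,"tz":0,"rx":0,"ry":0,"rz":0},
    {"tx":2.5,"ty":-5.2,"tz":0,"rx":0,"ry":0,"rz":0},
    {"tx":2.5,"ty":-5.2,"tz":0,"rx":0,"ry":0,"rz":0},
    {"tx":2.5,"ty":-5.2,"tz":0,"rx":0,"ry":0,"rz":0},
  ],
  hand=1,
  squeeze=15,
)

```text
time_s: 1.35
ee_pos: [0.4297, -0.3062, 0.2225]
eef_rot: [0.989, -0.147, -0.0, 0.0]
ft_force: [1.0, -1.4, 0.3]
finger_gap: 1.003
finger_force: 0.0
```

Run:
```python
from h import *
go(.4699,-.2616,.016,-16.9)
t=dict(np.load("top0.npz"))
g=cv2.cvtColor(t["pixels"],cv2.COLOR_RGB2GRAY).astype(np.float32)
def samp(P): u=proj(t,P).astype(np.float32); return cv2.remap(g,u[:,0].reshape(1,-1),u[:,1].reshape(1,-1),cv2.INTER_LINEAR)[0]
# runner sides at z=.015: rows of constant x, find white-rail peaks
L=[]
for x in np.arange(.48,.74,.01):
    yc=-.04+(x-.585)*.17
    ys=yc+np.arange(-.055,.0551,.0005); v=samp(np.c_[np.full(len(ys),x),ys,np.full(len(ys),.015)])
    d=np.diff(v); h=len(ys)//2
    # outer edge: outermost strong rise
    th=165; idx=np.where(v>th)[0]
    L.append((x,ys[idx[0]],ys[idx[-1]]) if len(idx) else (x,np.nan,np.nan))
L=np.array(L); print("bg",samp(np.array([[.6,.05,.015]])),"max",v.max()); 
for k in(1,2):
    ok=np.isfinite(L[:,k]); p=np.polyfit(L[ok,0]-.585,L[ok,k],1); r=L[ok,k]-np.polyval(p,L[ok,0]-.585); print("rail",k,p.round(4),np.degrees(np.arctan(p[0])),"res",np.std(r).round(4),ok.sum())
a=np.radians(9.7); ax=np.array([np.cos(a),np.sin(a)]); pr=np.array([-ax[1],ax[0]]); c0=np.array([.585,-.041])
for z,lo,hi in((.04,-.075,-.045),(.04,.045,.08),(.075,-.13,-.095)):
    ss=np.arange(lo,hi,.0015); print("z",z,"s(mm)",(ss*1000).round(1).tolist())
    for l in(-.027,-.024,-.015,0,.015,.024,.027):
        P=c0+ss[:,None]*ax+l*pr; print(int(l*1000),samp(np.c_[P,np.full(len(ss),z)]).astype(int).tolist())
```

```text
t 1.35 pos [ 0.4297 -0.3062  0.2225] yaw -16.88 | shift cm [ 2.55 -5.43 20.65] turn [0.   0.01 0.02] F [ 1.  -1.4  0.3] gap 1.003 ff 0.0
bg [115.6709] max 139.9502Traceback (most recent call last):
  File "<stdin>", line 17, in <module>
    raise TypeError("expected non-empty vector for x")
TypeError: expected non-empty vector for x
```

>>> step_arm(
  targets=[
    {"tx":1.2,"ty":-2.7,"tz":0,"rx":0,"ry":0,"rz":0},
    {"tx":1.2,"ty":-2.7,"tz":3,"rx":0,"ry":0,"rz":0},
    {"tx":0,"ty":0,"tz":4,"rx":0,"ry":0,"rz":0},
    {"tx":0,"ty":0,"tz":4,"rx":0,"ry":0,"rz":0},
    {"tx":0,"ty":0,"tz":2,"rx":0,"ry":0,"rz":0},
    {"tx":0,"ty":0,"tz":0,"rx":0,"ry":0,"rz":0},
  ],
)

```text
time_s: 2.1
ee_pos: [0.4662, -0.2624, 0.091]
eef_rot: [0.989, -0.147, -0.002, -0.001]
ft_force: [0.2, 0.0, 0.9]
finger_gap: 0.999
finger_force: 0.0
```

Run:
```python
from h import *
go(.4699,-.2616,.016,-16.9)
t=dict(np.load("top0.npz"))
g=cv2.cvtColor(t["pixels"],cv2.COLOR_RGB2GRAY).astype(np.float32)
def samp(P): u=proj(t,P).astype(np.float32); return cv2.remap(g,u[:,0].reshape(1,-1),u[:,1].reshape(1,-1),cv2.INTER_LINEAR)[0]
L=[]
for x in np.arange(.50,.74,.008):
    yc=-.04+(x-.585)*.17
    ys=yc+np.arange(-.048,.0481,.0005); v=samp(np.c_[np.full(len(ys),x),ys,np.full(len(ys),.015)])
    h=len(ys)//2; lo=v[:h];hi=v[h:]; 
    # bright rail centroid + outer dark side shadow minimum
    f=lambda w,q: (np.clip(w-125,0,None)*q).sum()/max(np.clip(w-125,0,None).sum(),1e-6)
    L.append((x,f(lo,ys[:h]),f(hi,ys[h:])))
    if len(L) in(3,15): print(x.round(3),(ys[0]).round(4),v[::4].astype(int).tolist())
L=np.array(L)
for k in(1,2):
    p=np.polyfit(L[:,0]-.585,L[:,k],1); r=L[:,k]-np.polyval(p,L[:,0]-.585); print("rail",k,p.round(4),np.degrees(np.arctan(p[0])).round(2),"res",np.std(r).round(4))
a=np.radians(9.7); ax=np.array([np.cos(a),np.sin(a)]); pr=np.array([-ax[1],ax[0]]); c0=np.array([.585,-.041])
for z,lo,hi in((.04,-.075,-.045),(.04,.045,.08),(.075,-.13,-.095)):
    ss=np.arange(lo,hi,.0015); print("z",z,"s(mm)",(ss*1000).round(1).tolist())
    for l in(-.027,-.024,-.015,0,.015,.024,.027):
        P=c0+ss[:,None]*ax+l*pr; print(int(l*1000),samp(np.c_[P,np.full(len(ss),z)]).astype(int).tolist())
```

```text
t 2.1 pos [ 0.4662 -0.2624  0.091 ] yaw -16.86 | shift cm [ 0.33 -0.18  7.5 ] turn [-0.04  0.22  0.04] F [0.2 0.  0.9] gap 0.999 ff 0.0
0.516 -0.0997 [114, 98, 90, 90, 113, 133, 140, 129, 111, 84, 67, 57, 57, 56, 56, 55, 55, 55, 56, 56, 57, 57, 57, 56, 57, 57, 57, 56, 54, 55, 56, 57, 57, 66, 106, 129, 142, 142, 131, 109, 80, 70, 93, 107, 115, 114, 114, 115, 115]
0.612 -0.0834 [109, 95, 88, 85, 94, 93, 79, 55, 39, 44, 48, 52, 52, 52, 51, 50, 50, 53, 52, 50, 52, 52, 53, 51, 50, 50, 51, 51, 51, 51, 51, 52, 53, 52, 51, 53, 60, 86, 120, 113, 95, 63, 79, 98, 111, 114, 113, 113, 113]
rail 1 [ 0.0393 -0.0281] 2.25 res 0.0344
rail 2 [ 0.1159 -0.0054] 6.61 res 0.0068
z 0.04 s(mm) [-75.0, -73.5, -72.0, -70.5, -69.0, -67.5, -66.0, -64.5, -63.0, -61.5, -60.0, -58.5, -57.0, -55.5, -54.0, -52.5, -51.0, -49.5, -48.0, -46.5]
-27 [95, 99, 102, 99, 96, 92, 89, 88, 94, 96, 92, 89, 80, 70, 44, 21, 25, 30, 40, 50]
-24 [62, 61, 58, 57, 57, 57, 56, 56, 62, 65, 64, 62, 53, 43, 29, 16, 18, 29, 39, 49]
-15 [55, 54, 53, 52, 53, 54, 55, 55, 56, 56, 56, 56, 56, 38, 21, 25, 34, 39, 42, 47]
0 [57, 57, 56, 54, 54, 5
[... 1443 characters left out ...]
122, 116, 116, 115, 104, 89, 63, 39, 27, 20, 17, 16, 31, 48, 50, 50, 83]
-24 [95, 98, 104, 102, 98, 93, 87, 80, 72, 67, 66, 55, 39, 27, 20, 19, 23, 26, 28, 34, 44, 48, 47, 57]
-15 [63, 63, 62, 61, 61, 60, 57, 52, 47, 43, 36, 27, 20, 11, 31, 65, 62, 32, 31, 49, 53, 48, 44, 43]
0 [62, 62, 62, 62, 61, 58, 47, 39, 38, 36, 30, 25, 19, 15, 29, 40, 33, 27, 39, 52, 51, 48, 42, 36]
15 [61, 62, 63, 62, 62, 59, 55, 48, 42, 37, 32, 24, 16, 19, 27, 32, 35, 35, 36, 42, 50, 51, 44, 45]
24 [127, 129, 126, 122, 119, 117, 118, 119, 108, 88, 76, 68, 51, 30, 25, 26, 27, 28, 37, 51, 55, 53, 72, 107]
27 [142, 142, 142, 140, 139, 138, 139, 139, 132, 111, 96, 90, 83, 73, 72, 78, 83, 91, 96, 105, 110, 116, 122, 134]
```

>>> step_arm(
  targets=[
    {"tx":0.25,"ty":-0.18,"tz":3,"rx":0,"ry":0.2,"rz":0},
    {"tx":0,"ty":0,"tz":2.5,"rx":0,"ry":0,"rz":0},
    {"tx":0,"ty":0,"tz":2,"rx":0,"ry":0,"rz":0},
    {"tx":0,"ty":0,"tz":0,"rx":0,"ry":0,"rz":0},
    {"tx":0,"ty":0,"tz":0,"rx":0,"ry":0,"rz":0},
  ],
)

```text
time_s: 2.72
ee_pos: [0.4713, -0.2625, 0.0189]
eef_rot: [0.989, -0.147, 0.003, 0.001]
ft_force: [1.0, -0.9, 0.1]
finger_gap: 0.997
finger_force: 0.0
```

>>> step_arm(
  targets=[
    {"tx":0,"ty":0,"tz":0,"rx":0,"ry":0,"rz":0},
    {"tx":0,"ty":0,"tz":0,"rx":0,"ry":0,"rz":0},
    {"tx":0,"ty":0,"tz":0,"rx":0,"ry":0,"rz":0},
    {"tx":0,"ty":0,"tz":0,"rx":0,"ry":0,"rz":0},
    {"tx":0,"ty":0,"tz":0,"rx":0,"ry":0,"rz":0},
    {"tx":0,"ty":0,"tz":0,"rx":0,"ry":0,"rz":0},
  ],
  hand=-1,
  squeeze=12,
)

```text
time_s: 3.48
ee_pos: [0.4708, -0.2621, 0.018]
eef_rot: [0.989, -0.147, 0.002, 0.0]
ft_force: [-2.0, 0.7, 5.6]
finger_gap: 0.683
finger_force: 12.0
```

Run:
```python
from h import *
go(.4699,-.2616,.016,-16.9)
c=grab("top"); np.savez("top1.npz",**c)
p=(.47,-.26)
for nm,cc in(("before",dict(np.load("top0.npz"))),("now",c)):
    o=ortho(cc,*p,.05,n=720); m=cv2.inRange(cv2.cvtColor(o,cv2.COLOR_RGB2HSV),(105,110,30),(128,255,255))
    n,l,st,ce=cv2.connectedComponentsWithStats(m); k=[j for j in range(1,n) if st[j,4]>500]
    print(nm,[(st[j].tolist(),o2w(ce[j],*p,n=720).round(4).tolist()) for j in k])
t=dict(np.load("top0.npz"))
g=cv2.cvtColor(t["pixels"],cv2.COLOR_RGB2GRAY).astype(np.float32)
L=[]
for x in np.r_[np.arange(.44,.53,.005),np.arange(.665,.74,.005)]:
    yc=-.0445+(x-.585)*.17
    ys=yc+np.arange(-.055,.0551,.0002); u=proj(t,np.c_[np.full(len(ys),x),ys,np.full(len(ys),.015)]).astype(np.float32)
    v=cv2.remap(g,u[:,0].reshape(1,-1),u[:,1].reshape(1,-1),cv2.INTER_LINEAR)[0]
    h=len(ys)//2; hi=ys[h:][v[h:]>105]; lo=ys[:h]
    inn=ys[np.where(v[h:]>100)[0][0]+h] if (v[h:]>100).any() else np.nan
    inl=ys[np.where(v[:h]>100)[0][-1]]
    L.append((x,inl,inn,lo[np.argmin(np.where(lo<yc-.03,v[:h],999))],ys[h:][np.argmin(np.where(ys[h:]>yc+.03,v[h:],999))]))
L=np.array(L)
for k in range(1,5):
    q=L[:,k]; p=np.polyfit(L[:,0]-.585,q,1)
    for _ in range(3):
        r=abs(q-np.polyval(p,L[:,0]-.585)); ok=r<max(.002,np.median(r)*1.5); p=np.polyfit(L[ok,0]-.585,q[ok],1)
    print(k,p.round(4),np.degrees(np.arctan(p[0])).round(2),ok.sum(),"/",len(q))
```

```text
t 3.48 pos [ 0.4708 -0.2621  0.018 ] yaw -16.87 | shift cm [-0.1  -0.03  0.2 ] turn [ 0.   -0.23  0.03] F [-2.   0.7  5.6] gap 0.683 ff 12.0
before [([160, 81, 390, 573, 130107], [[0.4677, -0.2583]])]
now [([303, 82, 58, 64, 2283], [[0.5315, -0.2526]]), ([160, 406, 305, 252, 50257], [[0.4289, -0.2483]])]
1 [ 0.1786 -0.0703] 10.12 24 / 34
2 [ 0.1765 -0.0197] 10.01 25 / 34
3 [ 0.1756 -0.083 ] 9.96 26 / 34
4 [ 0.1763 -0.006 ] 10.0 34 / 34
```

>>> step_arm(
  targets=[
    {"tx":0,"ty":0,"tz":-2,"rx":0,"ry":0,"rz":0},
    {"tx":0,"ty":0,"tz":-5,"rx":0,"ry":0,"rz":0},
    {"tx":0,"ty":0,"tz":-5,"rx":0,"ry":-0.2,"rz":0},
    {"tx":0,"ty":0,"tz":0,"rx":0,"ry":0,"rz":-9},
    {"tx":0,"ty":0,"tz":0,"rx":0,"ry":0,"rz":-9},
    {"tx":0,"ty":0,"tz":0,"rx":0,"ry":0,"rz":-8.9},
    {"tx":3,"ty":-3.5,"tz":0,"rx":0,"ry":0,"rz":0},
    {"tx":4,"ty":-4.5,"tz":0,"rx":0,"ry":0,"rz":0},
    {"tx":4,"ty":-4.5,"tz":0,"rx":0,"ry":0,"rz":0},
    {"tx":3,"ty":-3.5,"tz":0,"rx":0,"ry":0,"rz":0},
  ],
)

```text
time_s: 4.78
ee_pos: [0.5809, -0.0774, 0.1372]
eef_rot: [0.996, 0.088, -0.0, -0.0]
ft_force: [0.4, -0.4, -1.1]
finger_gap: 0.685
finger_force: 12.0
```

>>> step_arm(
  targets=[
    {"tx":2,"ty":-2.5,"tz":0,"rx":0,"ry":0,"rz":0},
    {"tx":0.6,"ty":-0.9,"tz":1,"rx":0,"ry":0,"rz":0},
    {"tx":0,"ty":0,"tz":2,"rx":0,"ry":0,"rz":0},
    {"tx":0,"ty":0,"tz":2,"rx":0,"ry":0,"rz":0},
    {"tx":0,"ty":0,"tz":0.6,"rx":0,"ry":0,"rz":0},
    {"tx":0,"ty":0,"tz":0,"rx":0,"ry":0,"rz":0},
    {"tx":0,"ty":0,"tz":0,"rx":0,"ry":0,"rz":0},
  ],
)

```text
time_s: 5.65
ee_pos: [0.6002, -0.0424, 0.0823]
eef_rot: [0.996, 0.087, 0.0, 0.0]
ft_force: [1.0, 0.4, -0.8]
finger_gap: 0.682
finger_force: 12.0
```

Run:
```python
from h import *
go(.6005,-.0421,.048,10)
t=grab("top");s=grab("scene");np.savez("top2.npz",**t);np.savez("scene2.npz",**s)
f=lambda o,g:np.clip(o.astype(float)*g,0,255).astype(np.uint8)
A=f(ortho(t,.6,-.04,.11,n=400,half=.1),1.5)
u=proj(s,[[.6,-.04,.06]])[0].astype(int);print(u)
B=f(cv2.resize(s["pixels"][u[1]-40:u[1]+40,u[0]-40:u[0]+40],(400,400),interpolation=cv2.INTER_CUBIC),1.3)
cv2.imwrite("pics/hov.png",cv2.cvtColor(np.hstack([A,B]),cv2.COLOR_RGB2BGR))
```

```text
t 5.65 pos [ 0.6002 -0.0424  0.0823] yaw 10.0 | shift cm [ 0.04 -0.03  3.43] turn [ 0.02 -0.06 -0.  ] F [ 1.   0.4 -0.8] gap 0.682 ff 12.0
[245 201]
```

View pics/hov.png

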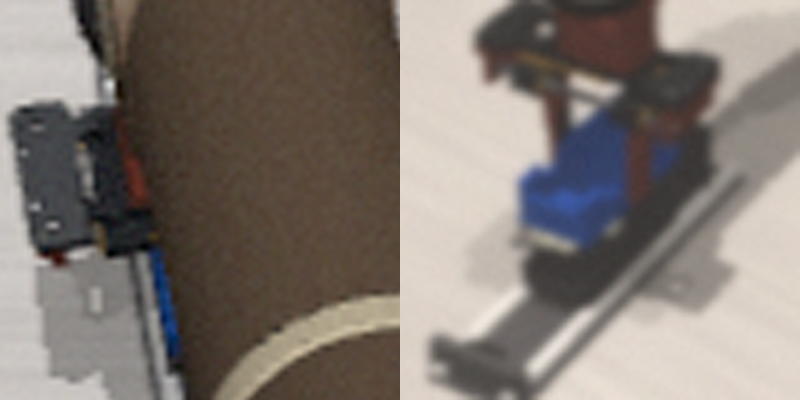

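>>> step_arm(
  targets=[
    {"tx":0.03,"ty":-0.03,"tz":1.2,"rx":0,"ry":0,"rz":0},
    {"tx":0,"ty":0,"tz":0.8,"rx":0,"ry":0,"rz":0},
    {"tx":0,"ty":0,"tz":0.5,"rx":0,"ry":0,"rz":0},
    {"tx":0,"ty":0,"tz":0.3,"rx":0,"ry":0,"rz":0},
    {"tx":0,"ty":0,"tz":0,"rx":0,"ry":0,"rz":0},
    {"tx":0,"ty":0,"tz":0,"rx":0,"ry":0,"rz":0},
  ],
)

```text
time_s: 6.5
ee_pos: [0.6002, -0.0417, 0.0539]
eef_rot: [0.996, 0.087, 0.0, 0.0]
ft_force: [0.9, 0.4, -0.8]
finger_gap: 0.681
finger_force: 12.0
```

```bash
python3 -c "
from h import *
go(.6005,-.0421,.048,10);print(read_state()['torque'].round(2))"
```

```text
t 6.5 pos [ 0.6002 -0.0417  0.0539] yaw 10.03 | shift cm [0.02 0.05 0.59] turn [ 0.01 -0.02  0.03] F [ 0.9  0.4 -0.8] gap 0.681 ff 12.0
[-0.   -0.02  0.01]
```

>>> step_arm(
  targets=[
    {"tx":0,"ty":0,"tz":0.2,"rx":0,"ry":0,"rz":0},
    {"tx":0,"ty":0,"tz":0.2,"rx":0,"ry":0,"rz":0},
    {"tx":0,"ty":0,"tz":0,"rx":0,"ry":0,"rz":0},
    {"tx":0,"ty":0,"tz":0,"rx":0,"ry":0,"rz":0},
  ],
)

```text
time_s: 7.0
ee_pos: [0.6004, -0.0417, 0.0497]
eef_rot: [0.996, 0.087, 0.0, 0.0]
ft_force: [2.3, 0.1, -2.2]
finger_gap: 0.677
finger_force: 12.0
```

```bash
python3 -c "
from h import *
go(.6005,-.0421,.048,10);print(read_state()['torque'].round(2))"
```

```text
t 7.0 pos [ 0.6004 -0.0417  0.0497] yaw 10.03 | shift cm [0.   0.05 0.17] turn [ 0.01 -0.04  0.03] F [ 2.3  0.1 -2.2] gap 0.677 ff 12.0
[ 0.03 -0.36  0.03]
```

>>> step_arm(
  targets=[
    {"tx":0,"ty":0,"tz":0.15,"rx":0,"ry":0,"rz":0},
    {"tx":0,"ty":0,"tz":0.1,"rx":0,"ry":0,"rz":0},
    {"tx":0,"ty":0,"tz":0,"rx":0,"ry":0,"rz":0},
    {"tx":0,"ty":0,"tz":0,"rx":0,"ry":0,"rz":0},
  ],
)

```text
time_s: 7.5
ee_pos: [0.6005, -0.0416, 0.0481]
eef_rot: [0.996, 0.087, 0.001, 0.0]
ft_force: [-0.7, 0.2, 6.2]
finger_gap: 0.684
finger_force: 12.0
```

```bash
python3 -c "
from h import *
go(.6005,-.0421,.048,10);print(read_state()['torque'].round(2))"
```

```text
t 7.5 pos [ 0.6005 -0.0416  0.0481] yaw 10.03 | shift cm [-0.01  0.05  0.01] turn [ 0.02 -0.06  0.03] F [-0.7  0.2  6.2] gap 0.684 ff 12.0
[ 0.11  0.06 -0.01]
```

>>> step_arm(
  targets=[
    {"tx":0,"ty":0,"tz":0,"rx":0,"ry":0,"rz":0},
    {"tx":0,"ty":0,"tz":0,"rx":0,"ry":0,"rz":0},
    {"tx":0,"ty":0,"tz":0,"rx":0,"ry":0,"rz":0},
    {"tx":0,"ty":0,"tz":0,"rx":0,"ry":0,"rz":0},
    {"tx":0,"ty":0,"tz":-1,"rx":0,"ry":0,"rz":0},
    {"tx":0,"ty":0,"tz":-3,"rx":0,"ry":0,"rz":0},
    {"tx":0,"ty":0,"tz":-4,"rx":0,"ry":0,"rz":0},
    {"tx":0,"ty":0,"tz":-4,"rx":0,"ry":0,"rz":0},
    {"tx":-3,"ty":-5,"tz":-2,"rx":0,"ry":0,"rz":0},
    {"tx":-3,"ty":-5,"tz":0,"rx":0,"ry":0,"rz":0},
  ],
  hand=1,
)

```text
time_s: 8.75
ee_pos: [0.5239, 0.0474, 0.1897]
eef_rot: [0.996, 0.087, 0.002, -0.0]
ft_force: [1.0, 1.6, -0.5]
finger_gap: 0.998
finger_force: 0.0
```

Run:
```python
from h import *
go(.4763,.2749,.15,-35.4)
```

```text
t 8.75 pos [0.5239 0.0474 0.1897] yaw 9.95 | shift cm [-17.06 -15.78   3.97] turn [-0.09 -0.24 45.35] F [ 1.   1.6 -0.5] gap 0.998 ff 0.0
```

>>> step_arm(
  targets=[
    {"tx":0,"ty":0,"tz":0,"rx":0,"ry":0,"rz":9},
    {"tx":0,"ty":0,"tz":0,"rx":0,"ry":0,"rz":9},
    {"tx":0,"ty":0,"tz":0,"rx":0,"ry":0,"rz":9},
    {"tx":0,"ty":0,"tz":0,"rx":0,"ry":0,"rz":9},
    {"tx":0,"ty":0,"tz":0,"rx":0,"ry":0,"rz":9.3},
    {"tx":-4,"ty":-4,"tz":0,"rx":0,"ry":0,"rz":0},
    {"tx":-4,"ty":-4,"tz":0,"rx":0,"ry":0,"rz":0},
    {"tx":-4,"ty":-4,"tz":1,"rx":0,"ry":0,"rz":0},
    {"tx":-3.5,"ty":-3,"tz":1,"rx":0,"ry":0,"rz":0},
    {"tx":0,"ty":0,"tz":0,"rx":0,"ry":0,"rz":0},
  ],
)

```text
time_s: 10.0
ee_pos: [0.4813, 0.2629, 0.1671]
eef_rot: [0.954, -0.299, -0.001, -0.001]
ft_force: [-0.3, -0.2, 0.6]
finger_gap: 0.998
finger_force: 0.0
```

Run:
```python
from h import *
go(.4763,.2749,.018,-35.4)
t=grab("top");s=grab("scene");np.savez("top3.npz",**t);np.savez("scene3.npz",**s)
# seated blue check at rim z=.08
C=-t["world_to_cam"][:3,:3].T@t["world_to_cam"][:3,3]
p=(.6,-.042); o=ortho(t,*p,.08,n=720); m=cv2.inRange(cv2.cvtColor(o,cv2.COLOR_RGB2HSV),(105,110,30),(128,255,255))
m=cv2.morphologyEx(m,cv2.MORPH_CLOSE,np.ones((15,15)))
cs=max(cv2.findContours(m,0,2)[0],key=cv2.contourArea); r=cv2.minAreaRect(cs); print(r, o2w(r[0],*p,n=720))
A=np.hstack([cv2.resize(o,(400,400)),cv2.resize(s["pixels"][155:245,200:290],(400,400),interpolation=cv2.INTER_CUBIC)])
cv2.imwrite("pics/seat1.png",cv2.cvtColor(np.clip(A*1.4,0,255).astype(np.uint8),cv2.COLOR_RGB2BGR))
```

```text
t 10.0 pos [0.4813 0.2629 0.1671] yaw -34.77 | shift cm [-1.1  -0.69 14.91] turn [-0.03  0.1   0.63] F [-0.3 -0.2  0.6] gap 0.998 ff 0.0
((360.7488708496094, 379.4007873535156), (557.9051513671875, 249.10964965820312), 79.86961364746094) [[ 0.5951498  -0.04218722]]
```

View pics/seat1.png

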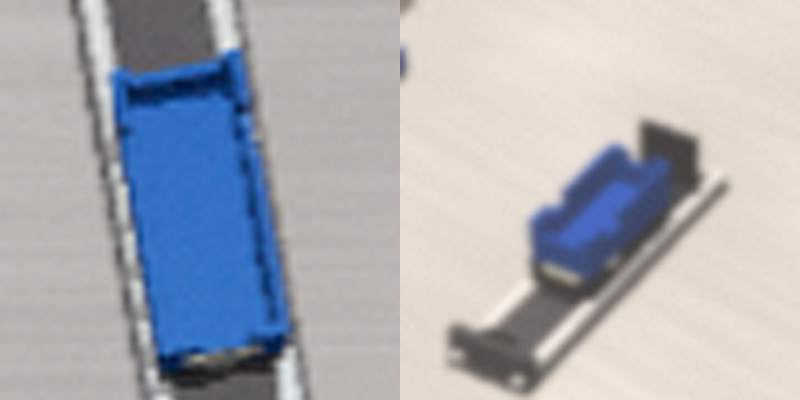

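>>> step_arm(
  targets=[
    {"tx":-1.1,"ty":-0.65,"tz":1,"rx":0,"ry":0,"rz":0.6},
    {"tx":0,"ty":0,"tz":4,"rx":0,"ry":0,"rz":0},
    {"tx":0,"ty":0,"tz":4,"rx":0,"ry":0,"rz":0},
    {"tx":0,"ty":0,"tz":0,"rx":0,"ry":0,"rz":0},
    {"tx":0,"ty":0,"tz":0,"rx":0,"ry":0,"rz":0},
  ],
)

```text
time_s: 10.72
ee_pos: [0.4796, 0.2695, 0.0787]
eef_rot: [0.951, -0.309, 0.001, -0.001]
ft_force: [0.3, -0.6, 0.3]
finger_gap: 1.001
finger_force: 0.0
```

```bash
python3 -c "
from h import *
go(.4763,.2749,.018,-35.4)"
```

```text
t 10.72 pos [0.4796 0.2695 0.0787] yaw -35.98 | shift cm [-0.59 -0.25  6.07] turn [-0.08 -0.04 -0.58] F [ 0.3 -0.6  0.3] gap 1.001 ff 0.0
```

>>> step_arm(
  targets=[
    {"tx":-0.6,"ty":-0.25,"tz":2,"rx":0,"ry":0,"rz":-0.6},
    {"tx":0,"ty":0,"tz":2.5,"rx":0,"ry":0,"rz":0},
    {"tx":0,"ty":0,"tz":1.5,"rx":0,"ry":0,"rz":0},
    {"tx":0,"ty":0,"tz":0,"rx":0,"ry":0,"rz":0},
    {"tx":0,"ty":0,"tz":0,"rx":0,"ry":0,"rz":0},
  ],
)

```text
time_s: 11.35
ee_pos: [0.4758, 0.2758, 0.0182]
eef_rot: [0.953, -0.303, 0.0, -0.001]
ft_force: [-0.4, -0.4, 0.4]
finger_gap: 0.998
finger_force: 0.0
```

```bash
python3 -c "
from h import *
go(.4763,.2749,.018,-35.4)"
```

```text
t 11.35 pos [0.4758 0.2758 0.0182] yaw -35.29 | shift cm [0.09 0.04 0.02] turn [-0.08 -0.03  0.11] F [-0.4 -0.4  0.4] gap 0.998 ff 0.0
```

>>> step_arm(
  targets=[
    {"tx":0.09,"ty":0.03,"tz":0,"rx":0,"ry":0,"rz":0.1},
    {"tx":0,"ty":0,"tz":0,"rx":0,"ry":0,"rz":0},
    {"tx":0,"ty":0,"tz":0,"rx":0,"ry":0,"rz":0},
    {"tx":0,"ty":0,"tz":0,"rx":0,"ry":0,"rz":0},
    {"tx":0,"ty":0,"tz":0,"rx":0,"ry":0,"rz":0},
    {"tx":0,"ty":0,"tz":0,"rx":0,"ry":0,"rz":0},
  ],
  hand=-1,
  squeeze=12,
)

```text
time_s: 12.1
ee_pos: [0.4759, 0.275, 0.0174]
eef_rot: [0.953, -0.304, 0.0, -0.0]
ft_force: [-0.0, 1.1, 3.4]
finger_gap: 0.681
finger_force: 12.0
```

>>> step_arm(
  targets=[
    {"tx":0,"ty":0,"tz":-2,"rx":0,"ry":0,"rz":0},
    {"tx":0,"ty":0,"tz":-5,"rx":0,"ry":0,"rz":0},
    {"tx":0,"ty":0,"tz":-5,"rx":0,"ry":0,"rz":0},
    {"tx":0,"ty":0,"tz":-2,"rx":0,"ry":0,"rz":-5},
    {"tx":0,"ty":0,"tz":0,"rx":0,"ry":0,"rz":-9},
    {"tx":0,"ty":0,"tz":0,"rx":0,"ry":0,"rz":-9},
    {"tx":0,"ty":0,"tz":0,"rx":0,"ry":0,"rz":-9},
    {"tx":0,"ty":0,"tz":0,"rx":0,"ry":0,"rz":-9},
    {"tx":0,"ty":0,"tz":0,"rx":0,"ry":0,"rz":-4.4},
    {"tx":0,"ty":0,"tz":0,"rx":0,"ry":0,"rz":0},
  ],
)

```text
time_s: 13.35
ee_pos: [0.475, 0.2742, 0.1564]
eef_rot: [0.996, 0.087, -0.001, 0.0]
ft_force: [0.5, 0.3, -1.6]
finger_gap: 0.682
finger_force: 12.0
```

```bash
python3 -c "
from h import *
go(.6005,-.0416,.118,10)"
```

```text
t 13.35 pos [0.475  0.2742 0.1564] yaw 9.98 | shift cm [ 6.87 33.28  3.84] turn [ 0.04  0.09 -0.02] F [ 0.5  0.3 -1.6] gap 0.682 ff 12.0
```

>>> step_arm(
  targets=[
    {"tx":0.7,"ty":3.3,"tz":0,"rx":0,"ry":0,"rz":0},
    {"tx":1.1,"ty":5,"tz":0,"rx":0,"ry":0,"rz":0},
    {"tx":1.1,"ty":5.5,"tz":0,"rx":0,"ry":0,"rz":0},
    {"tx":1.1,"ty":5.5,"tz":0,"rx":0,"ry":0,"rz":0},
    {"tx":1.1,"ty":5.5,"tz":0,"rx":0,"ry":0,"rz":0},
    {"tx":1,"ty":5,"tz":0,"rx":0,"ry":0,"rz":0},
    {"tx":0.7,"ty":3.4,"tz":0,"rx":0,"ry":0,"rz":0},
    {"tx":0,"ty":0,"tz":1.5,"rx":0,"ry":0,"rz":0},
    {"tx":0,"ty":0,"tz":1.5,"rx":0,"ry":0,"rz":0},
    {"tx":0,"ty":0,"tz":0,"rx":0,"ry":0,"rz":0},
  ],
)

```text
time_s: 14.6
ee_pos: [0.5987, -0.0387, 0.1252]
eef_rot: [0.996, 0.088, -0.002, -0.001]
ft_force: [0.3, -0.5, -1.9]
finger_gap: 0.684
finger_force: 12.0
```

>>> step_arm(
  targets=[
    {"tx":0,"ty":0,"tz":0,"rx":0,"ry":0,"rz":0},
    {"tx":0,"ty":0,"tz":0,"rx":0,"ry":0,"rz":0},
  ],
)

```text
time_s: 14.85
ee_pos: [0.6006, -0.0397, 0.1277]
eef_rot: [0.996, 0.088, 0.0, 0.0]
ft_force: [-0.6, -1.2, -2.3]
finger_gap: 0.678
finger_force: 12.0
```

```bash
python3 -c "
from h import *
go(.6005,-.0416,.0874,10)"
```

```text
t 14.85 pos [ 0.6006 -0.0397  0.1277] yaw 10.07 | shift cm [-0.05  0.18  4.03] turn [ 0.01 -0.05  0.07] F [-0.6 -1.2 -2.3] gap 0.678 ff 12.0
```

>>> step_arm(
  targets=[
    {"tx":-0.08,"ty":0.17,"tz":1,"rx":0,"ry":0,"rz":0},
    {"tx":0,"ty":0,"tz":1,"rx":0,"ry":0,"rz":0},
    {"tx":0,"ty":0,"tz":0.7,"rx":0,"ry":0,"rz":0},
    {"tx":0,"ty":0,"tz":0.6,"rx":0,"ry":0,"rz":0},
    {"tx":0,"ty":0,"tz":0,"rx":0,"ry":0,"rz":0},
    {"tx":0,"ty":0,"tz":0,"rx":0,"ry":0,"rz":0},
  ],
)

```text
time_s: 15.6
ee_pos: [0.6, -0.0421, 0.0943]
eef_rot: [0.996, 0.087, 0.0, 0.0]
ft_force: [1.0, 0.2, -1.4]
finger_gap: 0.68
finger_force: 12.0
```

```bash
python3 -c "
from h import *
go(.6000,-.0417,.0874,10);print(read_state()['torque'].round(2))"
```

```text
t 15.6 pos [ 0.6    -0.0421  0.0943] yaw 10.03 | shift cm [ 0.   -0.04  0.69] turn [ 0.   -0.02  0.03] F [ 1.   0.2 -1.4] gap 0.68 ff 12.0
[ 0. -0. -0.]
```

Tips are about 3 mm into the notches with no contact; continue gently.

>>> step_arm(
  targets=[
    {"tx":0,"ty":-0.03,"tz":0.2,"rx":0,"ry":0,"rz":0},
    {"tx":0,"ty":0,"tz":0.2,"rx":0,"ry":0,"rz":0},
    {"tx":0,"ty":0,"tz":0.1,"rx":0,"ry":0,"rz":0},
    {"tx":0,"ty":0,"tz":0,"rx":0,"ry":0,"rz":0},
    {"tx":0,"ty":0,"tz":0,"rx":0,"ry":0,"rz":0},
  ],
)

```text
time_s: 16.23
ee_pos: [0.5998, -0.0419, 0.0892]
eef_rot: [0.996, 0.087, 0.0, 0.0]
ft_force: [0.2, 0.2, -2.6]
finger_gap: 0.688
finger_force: 12.0
```

```bash
python3 -c "
from h import *
go(.6000,-.0417,.0874,10);print(read_state()['torque'].round(2))"
```

```text
t 16.23 pos [ 0.5998 -0.0419  0.0892] yaw 10.03 | shift cm [ 0.02 -0.01  0.18] turn [ 0.   -0.    0.03] F [ 0.2  0.2 -2.6] gap 0.688 ff 12.0
[ 0.03  0.02 -0.01]
```

>>> step_arm(
  targets=[
    {"tx":0,"ty":0,"tz":0.15,"rx":0,"ry":0,"rz":0},
    {"tx":0,"ty":0,"tz":0.1,"rx":0,"ry":0,"rz":0},
    {"tx":0,"ty":0,"tz":0,"rx":0,"ry":0,"rz":0},
    {"tx":0,"ty":0,"tz":0,"rx":0,"ry":0,"rz":0},
  ],
)

```text
time_s: 16.73
ee_pos: [0.6001, -0.0418, 0.0875]
eef_rot: [0.996, 0.087, 0.0, 0.0]
ft_force: [-2.1, -0.2, 4.7]
finger_gap: 0.689
finger_force: 12.0
```

```bash
python3 -c "
from h import *
go(.6000,-.0417,.0874,10);print(read_state()['torque'].round(2))"
```

```text
t 16.73 pos [ 0.6001 -0.0418  0.0875] yaw 10.03 | shift cm [-0.   -0.02  0.01] turn [ 0.01 -0.04  0.03] F [-2.1 -0.2  4.7] gap 0.689 ff 12.0
[-0.09  0.55  0.01]
```

>>> step_arm(
  targets=[
    {"tx":0,"ty":0,"tz":0,"rx":0,"ry":0,"rz":0},
    {"tx":0,"ty":0,"tz":0,"rx":0,"ry":0,"rz":0},
    {"tx":0,"ty":0,"tz":0,"rx":0,"ry":0,"rz":0},
    {"tx":0,"ty":0,"tz":0,"rx":0,"ry":0,"rz":0},
    {"tx":0,"ty":0,"tz":-1,"rx":0,"ry":0,"rz":0},
    {"tx":0,"ty":0,"tz":-3,"rx":0,"ry":0,"rz":0},
    {"tx":0,"ty":0,"tz":-4,"rx":0,"ry":0,"rz":0},
    {"tx":0,"ty":0,"tz":-3,"rx":0,"ry":0,"rz":0},
    {"tx":-3,"ty":0,"tz":0,"rx":0,"ry":0,"rz":0},
    {"tx":-5,"ty":0,"tz":0,"rx":0,"ry":0,"rz":0},
  ],
  hand=1,
)

```text
time_s: 17.98
ee_pos: [0.5213, -0.0555, 0.1976]
eef_rot: [0.996, 0.088, 0.001, 0.0]
ft_force: [-0.4, -0.7, 0.7]
finger_gap: 0.998
finger_force: 0.0
```

>>> step_arm(
  targets=[
    {"tx":-5,"ty":0,"tz":0,"rx":0,"ry":0,"rz":0},
    {"tx":-4.5,"ty":0,"tz":0,"rx":0,"ry":0,"rz":0},
    {"tx":0,"ty":0,"tz":0,"rx":0,"ry":0,"rz":0},
    {"tx":0,"ty":0,"tz":0,"rx":0,"ry":0,"rz":0},
    {"tx":0,"ty":0,"tz":0,"rx":0,"ry":0,"rz":0},
    {"tx":0,"ty":0,"tz":0,"rx":0,"ry":0,"rz":0},
  ],
  hand=-1,
)

```text
time_s: 18.73
ee_pos: [0.4282, -0.0721, 0.1965]
eef_rot: [0.996, 0.088, -0.0, -0.0]
ft_force: [-0.4, -0.1, 0.2]
finger_gap: 0.361
finger_force: 0.0
```

Run:
```python
from h import *
a=np.radians(10); p=np.array([.6,-.0418])-.165*np.array([np.cos(a),np.sin(a)]); go(p[0],p[1],.05,10)
t=grab("top");s=grab("scene");np.savez("top4.npz",**t);np.savez("scene4.npz",**s)
A=np.hstack([ortho(t,.58,-.045,.12,n=400,half=.13),cv2.resize(s["pixels"][145:245,190:290],(400,400),interpolation=cv2.INTER_CUBIC)])
cv2.imwrite("pics/seat2.png",cv2.cvtColor(np.clip(A*1.4,0,255).astype(np.uint8),cv2.COLOR_RGB2BGR))
```

```text
t 18.73 pos [ 0.4282 -0.0721  0.1965] yaw 10.06 | shift cm [ 0.95  0.   14.65] turn [-0.01  0.01  0.06] F [-0.4 -0.1  0.2] gap 0.361 ff 0.0
```

View pics/seat2.png

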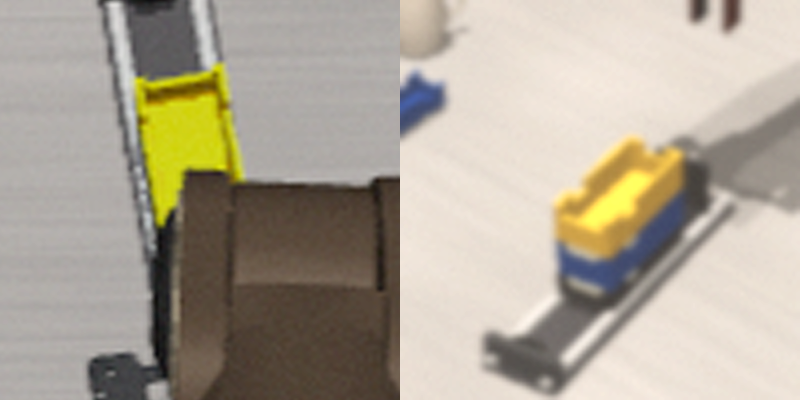

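>>> step_arm(
  targets=[
    {"tx":0,"ty":0,"tz":4,"rx":0,"ry":0,"rz":0},
    {"tx":0,"ty":0,"tz":4,"rx":0,"ry":0,"rz":0},
    {"tx":0,"ty":0,"tz":4,"rx":0,"ry":0,"rz":0},
    {"tx":0,"ty":0,"tz":2.6,"rx":0,"ry":0,"rz":0},
    {"tx":0,"ty":0,"tz":0,"rx":0,"ry":0,"rz":0},
    {"tx":1,"ty":0,"tz":0,"rx":0,"ry":0,"rz":0},
    {"tx":1,"ty":0,"tz":0,"rx":0,"ry":0,"rz":0},
    {"tx":0.5,"ty":0,"tz":0,"rx":0,"ry":0,"rz":0},
    {"tx":0.5,"ty":0,"tz":0,"rx":0,"ry":0,"rz":0},
    {"tx":0,"ty":0,"tz":0,"rx":0,"ry":0,"rz":0},
  ],
)

```text
time_s: 20.08
ee_pos: [0.4574, -0.067, 0.0508]
eef_rot: [0.996, 0.087, 0.0, 0.0]
ft_force: [0.5, 0.4, -0.4]
finger_gap: 0.006
finger_force: 0.0
```

>>> step_arm(
  targets=[
    {"tx":0.5,"ty":0,"tz":0,"rx":0,"ry":0,"rz":0},
    {"tx":0.4,"ty":0,"tz":0,"rx":0,"ry":0,"rz":0},
    {"tx":0.4,"ty":0,"tz":0,"rx":0,"ry":0,"rz":0},
    {"tx":0.4,"ty":0,"tz":0,"rx":0,"ry":0,"rz":0},
    {"tx":0.4,"ty":0,"tz":0,"rx":0,"ry":0,"rz":0},
  ],
)

```text
time_s: 20.7
ee_pos: [0.477, -0.0636, 0.0505]
eef_rot: [0.996, 0.087, -0.001, 0.0]
ft_force: [-3.6, -0.9, 3.0]
finger_gap: 0.006
finger_force: 1.6
```

```bash
python3 -c "
from h import *
a=np.radians(10); p=np.array([.6,-.0418])-.129*np.array([np.cos(a),np.sin(a)]); go(p[0],p[1],.05,10)"
```

```text
t 20.7 pos [ 0.477  -0.0636  0.0505] yaw 10.02 | shift cm [-0.41 -0.01  0.05] turn [-0.01  0.1   0.02] F [-3.6 -0.9  3. ] gap 0.006 ff 1.6
```

>>> step_arm(
  targets=[
    {"tx":0.4,"ty":0,"tz":0,"rx":0,"ry":0,"rz":0},
    {"tx":0.5,"ty":0,"tz":0,"rx":0,"ry":0,"rz":0},
    {"tx":0.5,"ty":0,"tz":0,"rx":0,"ry":0,"rz":0},
    {"tx":0.5,"ty":0,"tz":0,"rx":0,"ry":0,"rz":0},
    {"tx":0.5,"ty":0,"tz":0,"rx":0,"ry":0,"rz":0},
    {"tx":0.5,"ty":0,"tz":0,"rx":0,"ry":0,"rz":0},
    {"tx":0.5,"ty":0,"tz":0,"rx":0,"ry":0,"rz":0},
    {"tx":0.5,"ty":0,"tz":0,"rx":0,"ry":0,"rz":0},
  ],
)

```text
time_s: 21.7
ee_pos: [0.5162, -0.0566, 0.0505]
eef_rot: [0.996, 0.087, -0.0, -0.0]
ft_force: [-2.9, -0.5, -1.6]
finger_gap: 0.005
finger_force: 1.7
```

Run:
```python
from h import *
go(.5,-.06,.05,10)
t=grab("top")
A=ortho(t,.66,-.03,.12,n=400,half=.13); B=ortho(t,.66,-.03,.03,n=400,half=.13)
cv2.imwrite("pics/push.png",cv2.cvtColor(np.clip(np.hstack([A,B])*1.4,0,255).astype(np.uint8),cv2.COLOR_RGB2BGR))
```

```text
t 21.7 pos [ 0.5162 -0.0566  0.0505] yaw 10.03 | shift cm [-1.66  0.05  0.05] turn [-0.    0.02  0.03] F [-2.9 -0.5 -1.6] gap 0.005 ff 1.7
```

View pics/push.png

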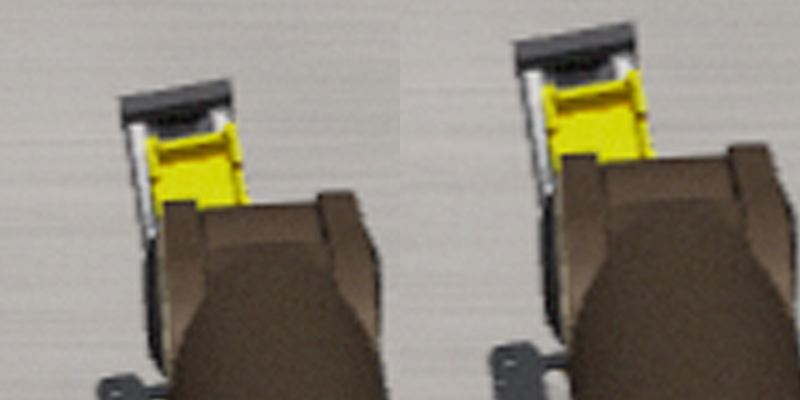

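>>> step_arm(
  targets=[
    {"tx":0.3,"ty":0,"tz":0,"rx":0,"ry":0,"rz":0},
    {"tx":0.3,"ty":0,"tz":0,"rx":0,"ry":0,"rz":0},
    {"tx":0.3,"ty":0,"tz":0,"rx":0,"ry":0,"rz":0},
    {"tx":0.3,"ty":0,"tz":0,"rx":0,"ry":0,"rz":0},
  ],
)

```text
time_s: 22.25
ee_pos: [0.5281, -0.0545, 0.0506]
eef_rot: [0.996, 0.087, -0.0, -0.0]
ft_force: [-3.8, -0.3, -1.1]
finger_gap: 0.006
finger_force: 1.6
```

>>> step_arm(
  targets=[
    {"tx":0.3,"ty":0,"tz":0,"rx":0,"ry":0,"rz":0},
    {"tx":0.3,"ty":0,"tz":0,"rx":0,"ry":0,"rz":0},
  ],
)

```text
time_s: 22.5
ee_pos: [0.534, -0.0534, 0.0507]
eef_rot: [0.996, 0.087, 0.0, -0.0]
ft_force: [-2.2, 0.1, -0.2]
finger_gap: 0.008
finger_force: 1.6
```

>>> step_arm(
  targets=[
    {"tx":0.3,"ty":0,"tz":0,"rx":0,"ry":0,"rz":0},
    {"tx":0.2,"ty":0,"tz":0,"rx":0,"ry":0,"rz":0},
  ],
)

```text
time_s: 22.75
ee_pos: [0.539, -0.0526, 0.0507]
eef_rot: [0.996, 0.087, 0.0, -0.0]
ft_force: [-2.8, 0.1, 0.6]
finger_gap: 0.008
finger_force: 1.6
```

>>> step_arm(
  targets=[
    {"tx":0.3,"ty":0,"tz":0,"rx":0,"ry":0,"rz":0},
    {"tx":0.2,"ty":0,"tz":0,"rx":0,"ry":0,"rz":0},
  ],
)

```text
time_s: 23.0
ee_pos: [0.5439, -0.0517, 0.0507]
eef_rot: [0.996, 0.087, 0.0, -0.0]
ft_force: [-3.9, -0.3, -0.2]
finger_gap: 0.007
finger_force: 1.6
```

>>> step_arm(
  targets=[
    {"tx":0.3,"ty":0,"tz":0,"rx":0,"ry":0,"rz":0},
    {"tx":0.2,"ty":0,"tz":0,"rx":0,"ry":0,"rz":0},
  ],
)

```text
time_s: 23.25
ee_pos: [0.5488, -0.0508, 0.0507]
eef_rot: [0.996, 0.087, 0.0, -0.0]
ft_force: [-2.9, 0.4, 0.4]
finger_gap: 0.007
finger_force: 1.6
```

>>> step_arm(
  targets=[
    {"tx":0.3,"ty":0,"tz":0,"rx":0,"ry":0,"rz":0},
    {"tx":0.2,"ty":0,"tz":0,"rx":0,"ry":0,"rz":0},
  ],
)

```text
time_s: 23.5
ee_pos: [0.5538, -0.0499, 0.0507]
eef_rot: [0.996, 0.087, 0.0, -0.0]
ft_force: [-2.6, 0.4, 1.2]
finger_gap: 0.005
finger_force: 1.6
```

>>> step_arm(
  targets=[
    {"tx":0.2,"ty":0,"tz":0,"rx":0,"ry":0,"rz":0},
    {"tx":0.2,"ty":0,"tz":0,"rx":0,"ry":0,"rz":0},
  ],
)

```text
time_s: 23.75
ee_pos: [0.5576, -0.0492, 0.0506]
eef_rot: [0.996, 0.087, -0.0, -0.0]
ft_force: [-3.4, -0.0, 0.4]
finger_gap: 0.007
finger_force: 1.6
```

>>> step_arm(
  targets=[
    {"tx":0.2,"ty":0,"tz":0,"rx":0,"ry":0,"rz":0},
    {"tx":0.2,"ty":0,"tz":0,"rx":0,"ry":0,"rz":0},
  ],
)

```text
time_s: 24.0
ee_pos: [0.5582, -0.0492, 0.0505]
eef_rot: [0.996, 0.087, -0.003, 0.0]
ft_force: [-17.2, -0.5, 13.6]
finger_gap: 0.006
finger_force: 8.8
```

>>> step_arm(
  targets=[
    {"tx":0.2,"ty":0,"tz":0,"rx":0,"ry":0,"rz":0},
    {"tx":0.2,"ty":0,"tz":0,"rx":0,"ry":0,"rz":0},
  ],
)

```text
time_s: 24.25
ee_pos: [0.5582, -0.0494, 0.05]
eef_rot: [0.996, 0.087, -0.007, 0.0]
ft_force: [-29.6, -3.0, 20.8]
finger_gap: 0.004
finger_force: 14.4
```

Stop reached: the force rises while the tool stands still. Back off and check.

>>> step_arm(
  targets=[
    {"tx":-0.8,"ty":0,"tz":0,"rx":0,"ry":0,"rz":0},
    {"tx":-2,"ty":0,"tz":0,"rx":0,"ry":0,"rz":0},
    {"tx":-4,"ty":0,"tz":0,"rx":0,"ry":0,"rz":0},
    {"tx":-5,"ty":0,"tz":-3,"rx":0,"ry":0,"rz":0},
    {"tx":-4,"ty":0,"tz":-3,"rx":0,"ry":0,"rz":0},
    {"tx":0,"ty":5,"tz":-3,"rx":0,"ry":0,"rz":0},
    {"tx":0,"ty":5,"tz":0,"rx":0,"ry":0,"rz":0},
    {"tx":0,"ty":5,"tz":0,"rx":0,"ry":0,"rz":0},
    {"tx":0,"ty":0,"tz":0,"rx":0,"ry":0,"rz":0},
    {"tx":0,"ty":0,"tz":0,"rx":0,"ry":0,"rz":0},
  ],
)

```text
time_s: 25.5
ee_pos: [0.4364, -0.2228, 0.1407]
eef_rot: [0.996, 0.087, 0.001, 0.0]
ft_force: [-0.1, 0.8, -0.2]
finger_gap: 0.008
finger_force: 0.0
```

Run:
```python
from h import *
t=grab("top");s=grab("scene")
A=np.hstack([ortho(t,.66,-.03,.12,n=400,half=.13),cv2.resize(s["pixels"][145:245,170:270],(400,400),interpolation=cv2.INTER_CUBIC)])
cv2.imwrite("pics/fin.png",cv2.cvtColor(np.clip(A*1.4,0,255).astype(np.uint8),cv2.COLOR_RGB2BGR))
```

```text
(no output)
```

View pics/fin.png

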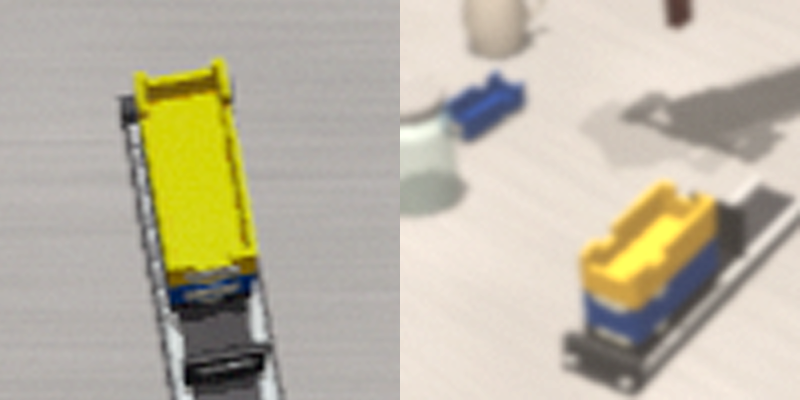

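The stack stands home against the stop, with yellow level on blue and both labels (left half, about (212,275) and (212,292)) facing the tab at (225,362). The gripper is clear.

```bash
python3 -c "
from rig import env
print(env.hand_in())"
```

```text
the job is handed in; nothing more can be done
None
```

The blue and yellow bins are seated with their labels facing the pull tab. The dark bin was pushed home until the stop was felt, the gripper is clear, and the job was handed in at about 25.6 s; no verdict was returned.

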